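Measure and hold a compressed spring

ROBOT

A 6-joint arm with a two-finger parallel gripper is mounted at the origin on the work surface. World frame = base frame: x ahead of the robot, y to its left, z up, the work surface at z = 0. Lengths are in mm, angles in rad, forces in N, time in s.
With the tool pointing down it reaches from about 375 to 750 mm from the base axis. Payload 9 kg.
Tool frame: the origin (TCP) lies at the very end of the fingers, on their centre line; the grasp point (between the pads) lies 19 mm behind it (ctrl.grasp_offset is the distance from the TCP to the grasp point, in mm); z points along the fingers, y is the direction in which the jaws open and shut (so a half turn about z gives the same grasp; the last joint's range is limited). The gripper opens to 85 mm and grips with 20 to 120 N. Pads are 22 mm wide; open, the fingers measure 114 mm over their backs; the gripper's body (76 mm by 85 mm) begins 54 mm behind the grasp point. The pads swing forward as they close: fully open they stand 13 mm farther back than shut.
Start: joints at [-1.379, 0.104, 0.097, 1.564, 0, 1.353], TCP at [239.068, -550.348, 231.331] pointing down, gripper open.
Joint ranges: [-2.99, 2.99], [-0.84, 1.86], [-1.1, 1.16], [-1.84, 2.11], [-1.51, 1.56], [-3.14, 3.14]. Speed limits (rad/s): [2.22, 2.22, 2.57, 3.14, 3.14, 3.14].

INTERFACE

Orientations are given as a 3x3 rotation matrix whose columns are the frame's x, y, z axes.
In Python, from bench import ctrl gives the robot as it stands.
- The arm moves only by the tool move_arm, never from a script. Its arguments are lists of equal length, an entry for each row: "rotation": the turn, a rotation vector about the tool's x, y, z scaled (see below), a list of three; "slide": the shift along the tool's x, y, z scaled (see below), a list of three; "hand": the finger opening in mm, from 0 to 85.4. A call has 1 to 10 rows; each row shifts and turns the commanded pose from where the row before left it, along the tool's axes as they then stand; what a row does not reach is not made up. The controller multiplies each number of a shift by 10 cm and each number of a turn by 60 degrees. A row lasts 1/12 s, in which the tool goes at most 41.7 mm and 7.16 degrees, less where a joint would pass 70% of its speed; a pose out of reach is approached as far as the arm can. A call with a number of a shift or a turn outside -1 to 1 is refused whole. A call with a gripper value outside its range is refused whole. The fingers move at their own pace and stop on an object; the grip force is fixed at half the most. Time passes only in rows, so rows that do not move let the fingers close. It gives the time, the measured TCP pose, the force and the opening at its end, in the units of the state.
- ctrl.sense(): the state, without advancing time (a new reading comes with each control period).
- ctrl.grab_frame(name): name is "scene" or "top" or "wrist"; returns the picture (420x560x3 uint8, blue, green, red); there is no depth.
- ctrl.camera_info(name): a dict with "vfov" (degrees; the focal length in pixels is half the picture's height over the tangent of half this angle, whatever the lens; pixels are square), "cx", "cy" (the principal point, pixels), "extrinsics" (4x4, takes a point from world to camera coordinates); the wrist camera has in their place "mount" (4x4, takes a point from camera to tool coordinates, whose origin is the TCP and whose axes are the flange's). Camera axes: x right, y up, looking along -z (the intrinsics and any distortion apply to the point x, -y, -z); pixel columns grow to the right and rows downward; lengths in mm; the calibration is good to about 2 mm. A picture is of the moment at which its call begins: read the wrist's pose just before it. camera_info takes no time and is no camera call.
- ctrl.job_done(): hands the job in, once; it reports no verdict.
The state is a dict: "time_s": time; "q": joint angles; "dq": joint speeds; "tau": joint torques, N m; "eef_pos": TCP position; "tool_rot": TCP orientation; "force": force on the tool from outside, world axes, zero at the start; "torque": the same for the moment, N m; "width": finger opening in mm.
Only numpy, scipy, OpenCV 4.12 (cv2) and the standard library are available. Lean on these libraries where they do the work, as an engineer would, in place of code of your own. Each camera call takes 0.05 s, during which the arm holds its last target. There are 200 camera calls.

TASK

On the spring bench, lay the safety ruler flat on the table with one long edge flush along the long edge of the bench base nearest the robot, roughly centred along the base, and let go of it while the carriage is still at rest. Then push the carriage by its upright post against the spring until its pointer is level with the pointer of the index clip, and finish holding it there: the spring throws it back if you let go. Leave the ruler flush and do not disturb the jars, beaker, flask and stopper standing around.

Things in the scene. Friction and masses are not known exactly. Their poses are not given: they have to be found in the camera images.
- track: spring bench fixed to the table: white base 80 (x) x 320 (y) x 12 high; origin: centre of its underside. y: along it, the way the carriage is pushed; x: across it, away from the robot (ruler edge at x = -40). On it: carriage 40 (x) x 50 (y), top 30 above the table, resting against a stop block (34 high) near the -y end; spring barrel (46 high) from y = 72 to an end block (48 high) at the +y end
- carriage (a joint): travel of the carriage from rest along the bench's +y, m: 0 at rest, 0.07 at most. The spring pushes it back with 5 N at rest plus 1.2 N for every 10 mm, friction is small
- post (a point): centre of the carriage's upright black post, 22 x 22 mm in plan with sides parallel to the base's, from 30 to 80 mm above the table; this point is 55 mm above the table
- pointer (a point): tip of the carriage's flat dark steel pointer (6 mm wide, tip in mid-width), which sticks out to the bench's +x side, 27 mm from the centre line; moves with the carriage and has the same bench y as the post's centre
- index_tip (a point): tip, in mid-width, of the 6 mm wide dark pointer of the index clip, a grey block 22 (x) x 24 (y) mm fixed on the base's far (+x) edge, top 28 above the table, pointing back at the carriage's pointer. The carriage must go along +y as far as this tip lies ahead of pointer (30 to 55 mm); then the tips face one another. Its axes are parallel to the bench's
- ruler_center (a point): centre of the loose safety ruler: flat aluminium blade 260 (x) x 60 (y) x 8 mm, tick marks along both long edges, on its middle a raised grey grip bar 120 (x) x 16 (y), from 8 to 40 mm above the underside. This point is 20 mm above the underside, at the middle; x runs along the ruler. Both long edges are alike
- ruler: the same safety ruler; origin: centre of its underside, axes as above
- jar_big: lidded glass jar, 90 mm wide, 120 tall mm; to be left alone; origin: centre of its underside
- jar_small: small lidded glass jar, 50 mm wide, 65 tall mm; to be left alone; origin: centre of its underside
- flask: conical flask, 76 wide at the foot, 120 tall mm; to be left alone; origin: centre of its underside
- beaker: small white open beaker, 52 mm wide, 62 tall mm; to be left alone; origin: centre of its underside
- stopper: rubber stopper, 34 mm wide, 28 tall mm; to be left alone; origin: centre of its underside

How it is judged (in metres and radians):
On the way:
1. the ruler lies flat, flush along the near long edge of the base, let go, with the carriage at rest (x of ruler_center in the frame of track between -0.0725 and -0.0675 m and y of ruler_center in the frame of track between -0.03 and 0.03 m and angle between the x axis of ruler and the y axis of track, either way round below 0.025 rad and angle between ruler's own z axis and vertical below 0.04 rad and height (world z) of ruler_center below 0.024 m and contact force between ruler and the fingers below 0.2 N and contact force between ruler and the arm below 0.2 N and linear speed of ruler below 0.02 m/s and value of joint carriage below 0.004 m), for 0.2 s.
At the end, for the whole second after the job is handed in: the robot holds the carriage still against its spring (over 3 N), the two pointers level within 6 mm along the bench; the ruler lies flat with a long edge flush (2.5 mm, 0.025 rad) along the base's near long edge, its middle within 30 mm of the base's middle (x of ruler_center in the frame of track between -0.0725 and -0.0675 m and y of ruler_center in the frame of track between -0.03 and 0.03 m and angle between the x axis of ruler and the y axis of track, either way round below 0.025 rad and angle between ruler's own z axis and vertical below 0.04 rad and height (world z) of ruler_center below 0.024 m and y of pointer in the frame of index_tip between -0.006 and 0.006 m and velocity of joint carriage between -0.01 and 0.01 m/s and (contact force between carriage and the fingers above 3 N or contact force between carriage and the arm above 3 N) and linear speed of ruler below 0.02 m/s); the arm keeps its last pose, push and grip.
It fails at once if a bystander is shoved more than 30 mm or tipped (distance of any of jar_big, jar_small, flask, beaker, stopper from where it was at the start of the episode above 0.03 m or angle between any of jar_big, jar_small, flask, beaker, stopper's own z axis and vertical above 0.35 rad).
It also fails if it takes over 50 s, if anything falls off the work surface, if the arm or the gripper's body presses on something with over 40 N, if the wrist force passes 120 N, or if a joint passes its speed limit or range.

## Working session

There is one attempt and no reset: what is moved stays moved. The work goes in short steps, Python scripts to look and compute and a tool call to move; the robot and the scene stay as the last step left them, time stands still between calls to the robot, and variables do not carry over. Pictures are saved under pics/ and viewed, about 8 in all and at most 12, crops included, and the job is handed in when it is done.

Besides the shell and the picture viewer there is one more tool, called after "Call:" as name(argument=value, ...), one argument or row to a line, values as JSON. move_arm: Moves the arm, as the interface text tells. Its arguments: {"type":"object","properties":{"rotation":{"type":"array"},"slide":{"type":"array"},"hand":{"type":"array"}},"required":["rotation","slide","hand"]}

```bash
ls; mkdir -p pics
python3 - <<'E'
from bench import ctrl
import cv2,numpy as np
np.set_printoptions(precision=4,suppress=True)
s=ctrl.sense(); print(s)
for n in ("scene","top","wrist"):
    print(n,ctrl.camera_info(n))
a=ctrl.grab_frame("top");cv2.imwrite("pics/top0.png",a)
b=ctrl.grab_frame("scene");cv2.imwrite("pics/scene0.png",b)
E
```

```text
pics
{'time_s': 0.0, 'q': array([-1.3787,  0.1046,  0.0964,  1.5639, -0.    ,  1.3531]), 'dq': array([-0.001 , -0.0013,  0.0006,  0.0035, -0.    , -0.0009]), 'tau': array([  0.0005, -55.6927,  50.3651,   0.0168,  -0.0003,  -0.    ]), 'eef_pos': array([ 238.9957, -549.9689,  230.5311]), 'tool_rot': array([[ 0.9172,  0.3984, -0.0003],
       [ 0.3984, -0.9172,  0.0013],
       [ 0.0003, -0.0013, -1.    ]]), 'force': array([ 0.1153, -0.5262,  0.4201]), 'torque': array([-0.0484,  0.0205,  0.0332]), 'width': 85.48557534832062}
scene {'vfov': 42.879482854641125, 'cx': 267.7399216301454, 'cy': 210.29775775448934, 'extrinsics': array([[   -0.7279,     0.6856,     0.0105,   387.6081],
       [   -0.541 ,    -0.5836,     0.6055,   306.0646],
       [    0.4213,     0.4351,     0.7958, -1572.8448],
       [    0.    ,     0.    ,     0.    ,     1.    ]])}
top {'vfov': 53.61824738203931, 'cx': 276.60505457202026, 'cy': 209.2056048167998, 'extrinsics': array([[   0.0296,   -0.9996,    0.0034,   15.0022],
       [   0.9792,    0.0297,    0.2009, -609.2705],
       [  -0.2009,   -0.0026,    0.9796, -886.0394],
       [   0.    ,    0.    ,    0.    ,    1.    ]])}
wrist {'vfov': 71.032298371831, 'cx': 277.3915203863793, 'cy': 209.19297584159685, 'mount': array([[   0.0006,    0.9609,    0.2769,   70.9379],
       [   1.    ,   -0.0006,   -0.0002,    0.1773],
       [  -0.    ,    0.2769,   -0.9609, -143.6742],
       [   0.    ,    0.    ,    0.    ,    1.    ]])}
```

View pics/top0.png

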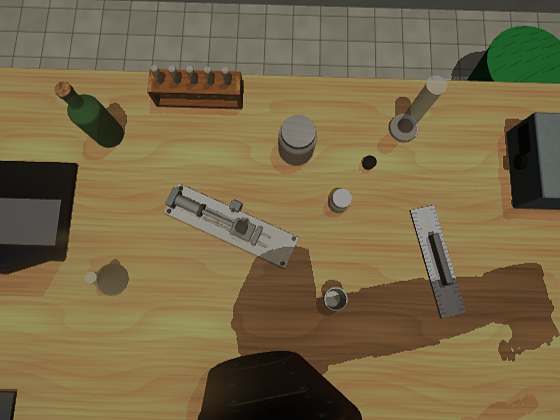

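View pics/scene0.png

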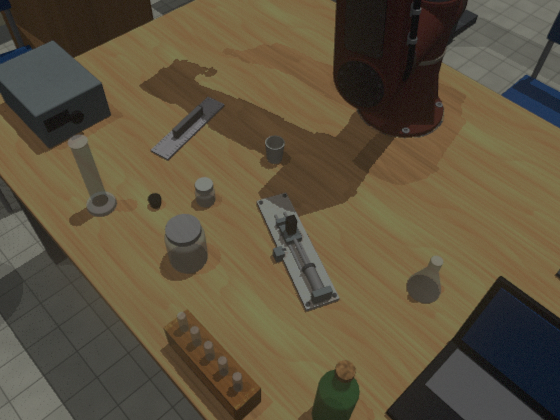

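Top view: the bench runs from about (175,195) (barrel end) to (290,258), with the clip at (235,205). The ruler runs from (424,207) to (452,316). The beaker is at (335,299), the small jar at (340,200), the stopper at (369,162), the big jar at (297,140) and the flask at (110,278).

```bash
cat > h.py <<'E'
from bench import ctrl
import cv2,numpy as np
np.set_printoptions(precision=3,suppress=True)
def cam(name,s=None):
    i=ctrl.camera_info(name); f=210/np.tan(np.radians(i["vfov"]/2))
    if name=="wrist":
        T=np.eye(4);T[:3,:3]=s["tool_rot"];T[:3,3]=s["eef_pos"];T=T@i["mount"]
    else: T=np.linalg.inv(i["extrinsics"])
    return f,i["cx"],i["cy"],T
def pt(c,uv,z):
    f,cx,cy,T=c; uv=np.atleast_2d(uv).astype(float)
    d=np.c_[(uv[:,0]-cx)/f,-(uv[:,1]-cy)/f,-np.ones(len(uv))]@T[:3,:3].T
    o=T[:3,3]; return o+d*((z-o[2])/d[:,2])[:,None]
def px(c,P):
    f,cx,cy,T=c;q=(np.atleast_2d(P)-T[:3,3])@T[:3,:3]
    return np.c_[cx-f*q[:,0]/q[:,2],cy+f*q[:,1]/q[:,2]]
def snap(name,fn):
    s=ctrl.sense();im=ctrl.grab_frame(name);cv2.imwrite("pics/"+fn,im);return im,cam(name,s),s
E
python3 - <<'E'
from h import *
im=cv2.imread("pics/top0.png");c=cam("top")
hsv=cv2.cvtColor(im,cv2.COLOR_BGR2HSV)
m=(hsv[...,1]<60).astype(np.uint8)*255
for n,(x0,y0,x1,y1),z in (("track",(155,175,305,275),12),("ruler",(400,195,475,325),8)):
    mm=np.zeros_like(m);mm[y0:y1,x0:x1]=m[y0:y1,x0:x1]
    cs=cv2.findContours(cv2.morphologyEx(mm,cv2.MORPH_CLOSE,np.ones((5,5))),0,2)[0];k=max(cs,key=cv2.contourArea)
    w=pt(c,k[:,0,:],z)[:,:2].astype(np.float32)
    r=cv2.minAreaRect(w);print(n,r)
for n,u,z in (("bigjar",(298,128),120),("smalljar",(341,195),65),("beaker",(335,296),62),("stopper",(369,161),20),("flask neck",(90,278),120),("flask foot",(113,277),10),("post",(240,223),80),("clip",(236,205),28)):
    print(n,pt(c,u,z)[0])
crop=lambda a,b,d,e:cv2.resize(im[b:e,a:d],None,fx=3,fy=3,interpolation=2)
cv2.imwrite("pics/c1.png",np.hstack([crop(155,175,310,300),crop(395,190,475,315)]))
E
```

```text
track ((588.1900634765625, 142.2075958251953), (326.10931396484375, 98.61390686035156), 67.29275512695312)
ruler ((509.90777587890625, -348.34649658203125), (259.1686706542969, 60.29437255859375), 13.892983436584473)
bigjar [782.638  -9.054 120.   ]
smalljar [ 645.566 -113.178   65.   ]
beaker [ 418.63  -100.177   62.   ]
stopper [ 744.17  -188.734   20.   ]
flask neck [439.995 413.905 120.   ]
flask foot [446.645 409.183  10.   ]
post [571.097 113.532  80.   ]
clip [622.727 129.769  28.   ]
```

View pics/c1.png

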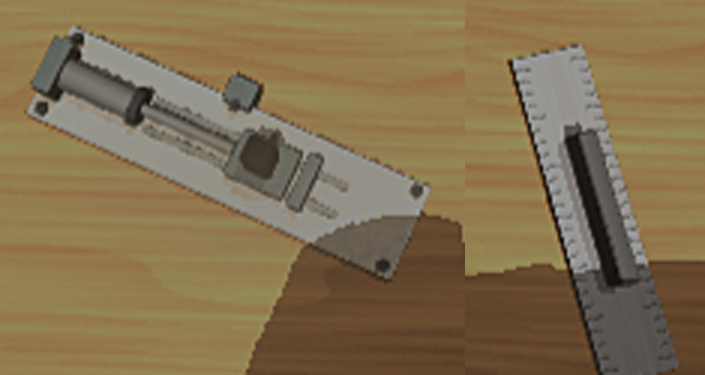

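Crop: the base's near corners are at about (164,213) and (285,268) in the full picture. The carriage rests against the stop, and the clip is ahead of it on the far edge. The ruler centre is near (510,-348), at 13.9°. I'll go above the ruler.

Call:
move_arm(
  rotation=[
    [0, 0, 0],
    [0, 0, 0],
    [0, 0, 0],
    [0, 0, 0],
    [0, 0, 0],
    [0, 0, 0],
    [0, 0, 0],
    [0, 0, 0],
    [0, 0, 0],
    [0, 0, 0.1],
  ],
  slide=[
    [0.366, -0.086, 0.04],
    [0.366, -0.086, 0.04],
    [0.366, -0.086, 0.04],
    [0.366, -0.086, 0.04],
    [0.366, -0.086, 0.04],
    [0.366, -0.086, 0.04],
    [0.366, -0.086, 0.04],
    [0.366, -0.086, 0.04],
    [0.366, -0.086, 0.04],
    [0, 0, 0],
  ],
  hand=[60, 60, 60, 60, 60, 60, 60, 60, 60, 60],
)

```text
time_s: 0.93
eef_pos: [514.1, -343.3, 193.8]
tool_rot: [[0.952, 0.307, 0.0], [0.306, -0.952, 0.003], [0.001, -0.002, -1.0]]
force: [-0.2, -1.2, 0.4]
width: 59.8
```

Call:
move_arm(
  rotation=[
    [0, 0, 0.06],
    [0, 0, 0],
    [0, 0, 0],
    [0, 0, 0],
  ],
  slide=[
    [0, 0, 0],
    [0, 0, 0],
    [0, 0, 0],
    [0, 0, 0],
  ],
  hand=[60, 60, 60, 60],
)

```text
time_s: 1.27
eef_pos: [510.1, -348.4, 195.2]
tool_rot: [[0.97, 0.241, -0.0], [0.241, -0.97, 0.0], [-0.0, -0.0, -1.0]]
force: [-0.6, -0.8, 0.6]
width: 60.3
```

```bash
cat >> h.py <<'E'
def rect(im,c,z,lo=(0,0),hi=(560,420),sat=60):
    hsv=cv2.cvtColor(im,cv2.COLOR_BGR2HSV);m=((hsv[...,1]<sat)&(hsv[...,2]>60)).astype(np.uint8)*255
    mm=np.zeros_like(m);mm[lo[1]:hi[1],lo[0]:hi[0]]=m[lo[1]:hi[1],lo[0]:hi[0]]
    k=max(cv2.findContours(cv2.morphologyEx(mm,cv2.MORPH_CLOSE,np.ones((9,9))),0,2)[0],key=cv2.contourArea)
    return cv2.minAreaRect(pt(c,k[:,0,:],z)[:,:2].astype(np.float32))
E
python3 - <<'E'
from h import *
im,c,s=snap("wrist","w1.png")
print(s["time_s"],s["eef_pos"],s["tool_rot"],s["width"])
print(rect(im,c,8))
E
```

```text
1.2667 [ 510.053 -348.35   195.161] [[ 0.97   0.241 -0.   ]
 [ 0.241 -0.97   0.   ]
 [-0.    -0.    -1.   ]] 60.253687222029946
((510.16314697265625, -349.5670471191406), (259.344970703125, 60.023319244384766), 14.059829711914062)
```

View pics/w1.png

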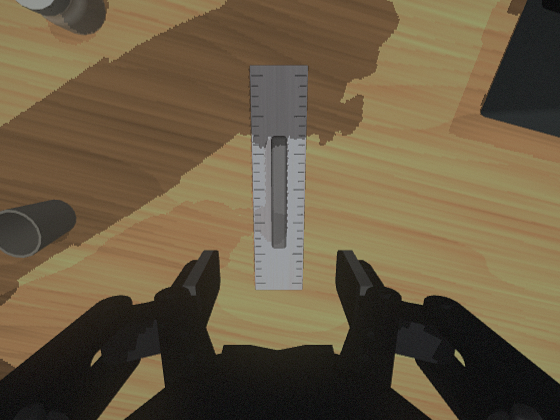

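The wrist view shows the ruler at columns 250–307, aligned with the jaws. It measures (510,-349.5) at 14.06°, which agrees with the top view. Descend and grip.

Call:
move_arm(
  rotation=[
    [0, 0, 0],
    [0, 0, 0],
    [0, 0, 0],
    [0, 0, 0],
    [0, 0, 0],
    [0, 0, 0],
    [0, 0, 0],
    [0, 0, 0],
    [0, 0, 0],
    [0, 0, 0],
  ],
  slide=[
    [0, 0.012, 0.35],
    [0, 0, 0.35],
    [0, 0, 0.35],
    [0, 0, 0.35],
    [0, 0, 0.22],
    [0, 0, 0.15],
    [0, 0, 0],
    [0, 0, 0],
    [0, 0, 0],
    [0, 0, 0],
  ],
  hand=[60, 60, 60, 60, 60, 60, 60, 10, 10, 10],
)

```text
time_s: 2.15
eef_pos: [511.5, -350.4, 20.3]
tool_rot: [[0.971, 0.24, 0.002], [0.24, -0.971, -0.002], [0.001, 0.003, -1.0]]
force: [-0.6, -0.4, -0.7]
width: 23.9
```

Call:
move_arm(
  rotation=[
    [0, 0, 0],
    [0, 0, 0],
    [0, 0, 0],
    [0, 0, 0],
    [0, 0, 0],
  ],
  slide=[
    [0, 0, 0],
    [0, 0, 0],
    [0, 0, 0],
    [0, 0, 0],
    [0, 0, 0],
  ],
  hand=[5, 5, 5, 5, 5],
)

```text
time_s: 2.57
eef_pos: [511.6, -350.4, 20.3]
tool_rot: [[0.971, 0.24, 0.002], [0.24, -0.971, -0.002], [0.001, 0.003, -1.0]]
force: [-0.4, 0.2, 6.0]
width: 14.5
```

Gripped at 14.5 mm opening. Lift, carry across and turn to the bench's direction, stopping short of it for a look.

Call:
move_arm(
  rotation=[
    [0, 0, 0],
    [0, 0, 0],
    [0, 0, 0],
    [0, 0, 0],
    [0, 0, 0],
    [0, 0, 0],
    [0, 0, 0],
    [0, 0, 0],
    [0, 0, 0],
    [0, 0, 0],
  ],
  slide=[
    [0, 0, -0.15],
    [0, 0, -0.25],
    [0, 0, -0.35],
    [0, 0, -0.35],
    [0, 0, -0.3],
    [0.025, -0.2, 0],
    [0.05, -0.38, 0],
    [0.05, -0.38, 0],
    [0.05, -0.38, 0],
    [0.05, -0.38, 0],
  ],
  hand=[5, 5, 5, 5, 5, 5, 5, 5, 5, 5],
)

```text
time_s: 3.4
eef_pos: [490.7, -175.4, 158.5]
tool_rot: [[0.971, 0.239, 0.0], [0.239, -0.971, -0.0], [0.0, 0.0, -1.0]]
force: [1.0, 0.4, -2.2]
width: 14.7
```

Call:
move_arm(
  rotation=[
    [0, 0, 0],
    [0, 0, 0],
    [0, 0, 0],
    [0, 0, 0],
    [0, 0, 0],
    [0, 0, 0],
    [0, 0, 0],
    [0, 0, 0],
    [0, 0, 0],
    [0, 0, 0],
  ],
  slide=[
    [0.05, -0.38, 0],
    [0.05, -0.38, 0],
    [0.05, -0.38, 0],
    [0.05, -0.38, 0],
    [0.05, -0.38, 0],
    [0.05, -0.38, 0],
    [0.05, -0.38, 0],
    [0.05, -0.38, 0],
    [0.05, -0.38, 0],
    [0.03, -0.22, 0],
  ],
  hand=[5, 5, 5, 5, 5, 5, 5, 5, 5, 5],
)

```text
time_s: 4.23
eef_pos: [449.5, 191.3, 158.8]
tool_rot: [[0.97, 0.242, 0.001], [0.242, -0.97, 0.001], [0.001, -0.001, -1.0]]
force: [0.2, 0.0, -2.3]
width: 14.7
```

Call:
move_arm(
  rotation=[
    [0, 0, -0.111],
    [0, 0, -0.111],
    [0, 0, -0.111],
    [0, 0, -0.111],
    [0, 0, -0.111],
    [0, 0, -0.111],
    [0, 0, -0.111],
    [0, 0, -0.111],
    [0, 0, 0],
    [0, 0, 0],
  ],
  slide=[
    [0, 0, 0],
    [0, 0, 0],
    [0, 0, 0],
    [0, 0, 0],
    [0, 0, 0],
    [0, 0, 0],
    [0, 0, 0],
    [0, 0, 0],
    [0, 0, 0],
    [0, 0, 0],
  ],
  hand=[5, 5, 5, 5, 5, 5, 5, 5, 5, 5],
)

```text
time_s: 5.07
eef_pos: [450.5, 188.0, 158.5]
tool_rot: [[0.391, 0.92, 0.0], [0.92, -0.391, -0.0], [0.0, 0.0, -1.0]]
force: [-0.2, -0.4, -2.7]
width: 14.9
```

Run:
```python
from h import *
im,c,s=snap("wrist","w2.png")
print(s["time_s"],s["eef_pos"],s["tool_rot"],s["width"],s["force"])
```

```text
5.0667 [450.494 187.988 158.478] [[ 0.391  0.92   0.   ]
 [ 0.92  -0.391 -0.   ]
 [ 0.     0.    -1.   ]] 14.859623092662408 [-0.196 -0.381 -2.662]
```

View pics/w2.png

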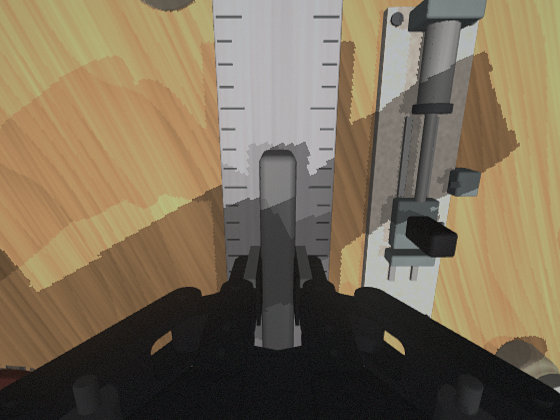

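The view shows the base's near edge running from about (384,10) to (366,285), the post top at about (432,236), and the ruler held centred. I'll extract both edges precisely.

Run:
```python
from h import *
im=cv2.imread("pics/w2.png").astype(int);c=cam("wrist",ctrl.sense())
hsv=cv2.cvtColor(im.astype(np.uint8),cv2.COLOR_BGR2HSV)
for r in (30,80,130,180,220,260,280): print(r,"S",hsv[r,358:396,1].tolist(),"\n   V",hsv[r,358:396,2].tolist())
for r in (20,60,100): print(r,"S",hsv[r,205:232,1].tolist(),hsv[r,325:350,1].tolist())
```

```text
30 S [93, 90, 96, 95, 95, 94, 96, 98, 101, 99, 99, 99, 101, 103, 106, 107, 99, 96, 92, 97, 119, 118, 118, 116, 62, 23, 26, 27, 27, 8, 9, 10, 4, 6, 8, 10, 6, 4] 
   V [181, 181, 180, 182, 180, 180, 180, 180, 180, 180, 181, 180, 180, 179, 181, 181, 181, 180, 181, 179, 180, 182, 182, 181, 99, 76, 78, 86, 171, 188, 189, 186, 183, 184, 183, 185, 184, 184]
80 S [106, 106, 104, 106, 108, 110, 107, 99, 98, 97, 96, 99, 97, 92, 92, 108, 113, 113, 113, 116, 46, 19, 29, 23, 15, 9, 12, 10, 10, 7, 8, 11, 14, 11, 8, 5, 6, 4] 
   V [183, 182, 182, 183, 181, 183, 181, 182, 183, 182, 183, 181, 182, 183, 182, 181, 181, 181, 185, 182, 89, 82, 79, 79, 188, 190, 186, 185, 187, 184, 186, 186, 185, 186, 187, 186, 185, 184]
130 S [119, 114, 117, 113, 116, 115, 113, 117, 116, 114, 117, 120, 119, 114, 113, 113, 22, 24, 35, 28, 26, 28, 29, 27, 27, 28, 27, 27, 25, 29, 25, 26, 26, 30, 26, 29, 27, 23] 
   V [126, 128, 126, 126, 123, 124, 126, 135, 139, 141, 137, 134, 131, 101, 102, 99, 57, 64, 65, 83, 129, 135, 132, 131, 130, 135, 132, 130, 131, 134, 131, 128, 127, 129, 126, 125, 122, 121]
180 S [116, 118, 116, 11
[... 1257 characters left out ...]
184, 185, 185, 186, 187, 186, 184, 186, 185, 187, 190, 184, 146, 157, 158, 160, 161, 156, 163, 187]
20 S [91, 88, 90, 89, 87, 89, 94, 92, 23, 6, 6, 4, 4, 3, 0, 4, 4, 3, 1, 3, 4, 4, 4, 6, 4, 4, 3] [4, 4, 6, 6, 4, 4, 3, 4, 4, 4, 6, 6, 4, 4, 4, 4, 3, 110, 109, 110, 105, 97, 93, 90, 93]
60 S [117, 119, 115, 116, 116, 119, 117, 116, 116, 115, 61, 4, 4, 3, 3, 4, 3, 6, 7, 4, 3, 3, 0, 1, 4, 4, 3] [6, 1, 6, 6, 3, 4, 3, 3, 6, 4, 3, 6, 6, 4, 7, 124, 115, 113, 115, 111, 112, 113, 116, 112, 115]
100 S [117, 115, 117, 116, 118, 117, 114, 117, 118, 117, 111, 111, 75, 5, 4, 7, 4, 4, 4, 4, 3, 6, 4, 3, 0, 1, 3] [6, 6, 6, 4, 4, 4, 6, 6, 4, 7, 3, 4, 6, 115, 109, 107, 114, 112, 116, 114, 114, 114, 118, 115, 112]
```

Run:
```python
from h import *
s=ctrl.sense();c=cam("wrist",s);R=s["tool_rot"];p=s["eef_pos"]
def line(rows,cols,z):
    w=pt(c,np.c_[cols,rows],z)[:,:2].astype(np.float32);v=cv2.fitLine(w,2,0,.01,.01).ravel();d=v[:2]*np.sign(v[1]);return d,v[2:]
r=[30,80,130,180,220,260,280]
res=[]
for z,cs in ((0,[382.2,378.3,374,370,366.4,363.4,361.8]),(12,[385.9,382,377.7,373.3,370,366.2,364.5])):
    d,q=line(r,cs,z);n=np.array([d[1],-d[0]]);print("edge",z,np.degrees(np.arctan2(d[1],d[0])),"n.q",n@q);res.append((d,n,n@q))
for z0 in (146,):
  L=line([20,60,100],[213.3,215.4,217.6],z0);Rr=line([20,60,100],[342,340,338],z0)
  for d,q in (L,Rr): print("ruler",np.degrees(np.arctan2(d[1],d[0])),(q-p[:2])@R[:2,:2])
t=cam("top");k=pt(t,[(164.3,213.3),(285,268.3),(297.7,236.7),(180,184)],12)[:,:2]
print(k,k.mean(0),np.linalg.norm(k-np.roll(k,1,0),axis=1))
d,n,e=res[0];yc=k.mean(0)@d
print("tool ang",np.degrees(np.arctan2(R[1,0],R[0,0])))
for d,n,e in res: print("track c",n*(e+40)+d*yc,"ruler target",n*(e-30)+d*yc, "move tool", R[:2,:2].T@(n*(e-30)+d*yc-p[:2]))
# post top centre guess and pointers
print("post top",pt(c,(432,233),80))
```

```text
edge 0 67.30059 n.q 439.98547
edge 12 67.24369 n.q 439.1176
ruler 67.01904 [100.031 -29.279]
ruler 67.185455 [100.073  30.739]
[[600.589 302.079]
 [478.545   9.627]
 [553.752 -18.578]
 [674.174 270.044]] [576.765 140.793] [ 80.256 316.895  80.321 312.736]
tool ang 66.92821625410299
track c [578.82  139.934] ruler target [514.242 166.947] move tool [ 5.62  66.876]
track c [578.158 139.695] ruler target [513.607 166.772] move tool [ 5.21  66.361]
post top [[560.371 126.805  80.   ]]
```

Base edge at 67.3°, ruler at about 67.1°, and 66.5 mm to go across. I'll stop about 5 mm short, lower almost to the table and look again.

Call:
move_arm(
  rotation=[
    [0, 0, -0.004],
    [0, 0, 0],
    [0, 0, 0],
    [0, 0, 0],
    [0, 0, 0],
    [0, 0, 0],
    [0, 0, 0],
    [0, 0, 0],
    [0, 0, 0],
    [0, 0, 0],
  ],
  slide=[
    [0.03, 0.2, 0],
    [0.03, 0.2, 0],
    [0, 0.2, 0],
    [0, 0, 0.25],
    [0, 0, 0.25],
    [0, 0, 0.25],
    [0, 0, 0.25],
    [0, 0, 0.2],
    [0, 0, 0.1],
    [0, 0, 0],
  ],
  hand=[5, 5, 5, 5, 5, 5, 5, 5, 5, 5],
)

```text
time_s: 5.95
eef_pos: [506.3, 170.2, 25.8]
tool_rot: [[0.386, 0.922, -0.004], [0.922, -0.386, -0.0], [-0.002, -0.004, -1.0]]
force: [-0.1, -0.3, -1.9]
width: 14.4
```

Call:
move_arm(
  rotation=[
    [0, 0, 0],
    [0, 0, 0],
  ],
  slide=[
    [0, 0, 0.02],
    [0, 0, 0],
  ],
  hand=[5, 5],
)

```text
time_s: 6.12
eef_pos: [509.1, 170.4, 27.5]
tool_rot: [[0.385, 0.923, 0.002], [0.923, -0.385, 0.0], [0.001, 0.002, -1.0]]
force: [-0.5, -0.3, -2.9]
width: 14.6
```

Run:
```python
from h import *
im,c,s=snap("wrist","w3.png")
print(s["time_s"],s["eef_pos"],s["tool_rot"],s["width"],s["force"])
```

```text
6.1167 [509.118 170.425  27.548] [[ 0.385  0.923  0.002]
 [ 0.923 -0.385  0.   ]
 [ 0.001  0.002 -1.   ]] 14.624390516608603 [-0.468 -0.269 -2.88 ]
```

View pics/w3.png

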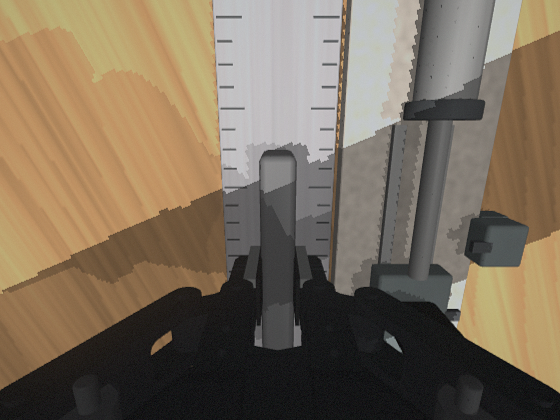

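The ruler hangs about 7 mm up, with a narrow parallel gap to the base (cols 336–348). Lower it, then slide in to contact.

Call:
move_arm(
  rotation=[
    [0, 0, 0],
    [0, 0, 0],
    [0, 0, 0],
    [0, 0, 0],
  ],
  slide=[
    [0, 0, 0.03],
    [0, 0, 0.035],
    [0, 0, 0],
    [0, 0, 0],
  ],
  hand=[5, 5, 5, 5],
)

```text
time_s: 6.5
eef_pos: [508.9, 170.4, 20.4]
tool_rot: [[0.384, 0.923, 0.002], [0.923, -0.384, 0.0], [0.001, 0.001, -1.0]]
force: [2.6, -0.2, 0.3]
width: 14.8
```

Call:
move_arm(
  rotation=[
    [0, 0, 0],
    [0, 0, 0],
    [0, 0, 0],
  ],
  slide=[
    [0, 0.02, 0],
    [0, 0.02, 0],
    [0, 0, 0],
  ],
  hand=[5, 5, 5],
)

```text
time_s: 6.75
eef_pos: [512.2, 168.9, 20.3]
tool_rot: [[0.384, 0.923, 0.0], [0.923, -0.384, 0.0], [0.0, 0.0, -1.0]]
force: [-2.6, 0.9, 4.3]
width: 14.6
```

Call:
move_arm(
  rotation=[
    [0, 0, 0],
    [0, 0, 0],
    [0, 0, 0],
  ],
  slide=[
    [0, 0.01, 0],
    [0, 0.01, 0],
    [0, 0, 0],
  ],
  hand=[5, 5, 5],
)

```text
time_s: 7.0
eef_pos: [512.9, 168.7, 20.4]
tool_rot: [[0.384, 0.923, -0.002], [0.923, -0.384, 0.001], [0.001, -0.002, -1.0]]
force: [-8.5, 4.0, 10.5]
width: 14.9
```

Contact is felt as 9.4 N straight against the bench's normal, so the ruler is flush. Release with a small opening.

Call:
move_arm(
  rotation=[
    [0, 0, 0],
    [0, 0, 0],
    [0, 0, 0],
    [0, 0, 0],
    [0, 0, 0],
    [0, 0, 0],
  ],
  slide=[
    [0, 0, 0],
    [0, 0, 0],
    [0, 0, 0],
    [0, 0, 0],
    [0, 0, 0],
    [0, 0, 0],
  ],
  hand=[38, 38, 38, 38, 38, 38],
)

```text
time_s: 7.5
eef_pos: [513.8, 168.0, 19.7]
tool_rot: [[0.384, 0.923, 0.0], [0.923, -0.384, -0.0], [-0.0, 0.0, -1.0]]
force: [-0.5, 0.6, -1.4]
width: 37.8
```

Call:
move_arm(
  rotation=[
    [0, 0, 0],
    [0, 0, 0],
    [0, 0, 0],
    [0, 0, 0],
    [0, 0, 0],
    [0, 0, 0],
    [0, 0, 0],
    [0, 0, 0],
    [0, 0, 0],
    [0, 0, 0],
  ],
  slide=[
    [0, 0, -0.1],
    [0, 0, -0.2],
    [0, 0, -0.3],
    [0, 0, -0.3],
    [0, 0, -0.3],
    [0, 0, -0.3],
    [0, 0, -0.2],
    [0, 0, 0],
    [0, 0, 0],
    [0, 0, 0],
  ],
  hand=[38, 38, 38, 38, 38, 38, 38, 38, 38, 38],
)

```text
time_s: 8.33
eef_pos: [513.5, 168.0, 189.5]
tool_rot: [[0.384, 0.923, -0.0], [0.923, -0.384, -0.0], [-0.0, -0.0, -1.0]]
force: [0.4, -0.4, -0.6]
width: 38.1
```

Run:
```python
from h import *
im,c,s=snap("wrist","w4.png")
print(s["time_s"],s["eef_pos"],s["tool_rot"],s["width"],s["force"])
```

```text
8.3333 [513.501 168.034 189.477] [[ 0.384  0.923 -0.   ]
 [ 0.923 -0.384 -0.   ]
 [-0.    -0.    -1.   ]] 38.079759693870194 [ 0.399 -0.423 -0.598]
```

View pics/w4.png

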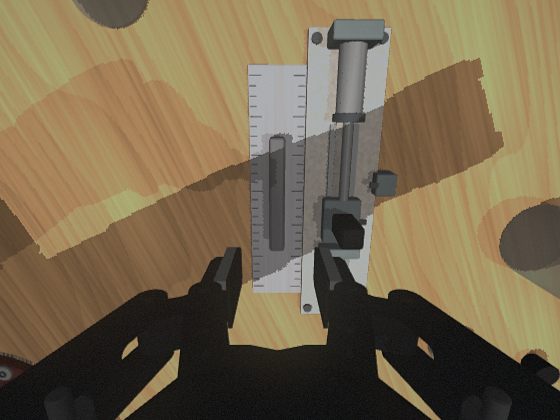

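The ruler lies flush against the base (boundary at cols 303–307). The post top is near (340,222) and the clip at (383,184). One crop for the post and pointers.

Run:
```python
from h import *
im=cv2.imread("pics/w4.png")
k=im[160:265,295:415];k=cv2.convertScaleAbs(k,alpha=1.6,beta=15)
cv2.imwrite("pics/c4.png",cv2.resize(k,None,fx=5.5,fy=5.5,interpolation=2))
```

```text
(no output)
```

View pics/c4.png

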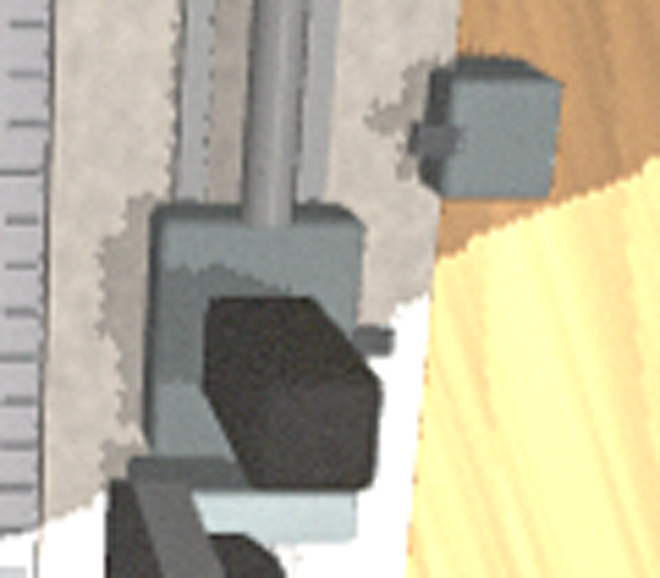

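```bash
cat >> h.py <<'E'
A=np.radians(67.3);D=np.array([np.cos(A),np.sin(A)]);N=np.array([D[1],-D[0]])
C=N*479.5+D*352.5   # track centre estimate
def tb(P): P=np.atleast_2d(P)[:,:2]-C; return np.c_[P@N,P@D]
E
python3 - <<'E'
from h import *
s=ctrl.sense();c=cam("wrist",s)
f=lambda u,v:(295+u/5.5,160+v/5.5)
print("C",C,"tcp",tb(s["eef_pos"]))
print("post top",tb(pt(c,[f(243,380),f(382,379),f(375,490),f(258,490),f(315,436)],80)))
print("carr far edge",tb(pt(c,[f(158,218),f(363,218)],30)))
for z in (14,18,22,26,30): print(z,"ptr",tb(pt(c,f(393,341),z)),"idx",tb(pt(c,f(413,140),z)))
w=pt(c,[(248,65),(307,65),(304,293),(253,293)],8);print("ruler",tb(w),tb(w).mean(0))
print("base edge",tb(pt(c,[(308,28),(303,313)],12)))
E
```

```text
C [578.389 140.153] tcp [[-70.926   0.556]]
post top [[-14.105 -20.376]
 [  8.888 -20.135]
 [  9.388 -40.04 ]
 [-10.374 -40.099]
 [ -1.46  -30.286]]
carr far edge [[-21.368  -5.437]
 [ 18.124  -5.33 ]]
14 ptr [[ 31.156 -35.665]] idx [[31.494  6.737]]
18 ptr [[ 29.882 -34.321]] idx [[30.215  7.547]]
22 ptr [[ 28.608 -32.978]] idx [[28.937  8.358]]
26 ptr [[ 27.334 -31.635]] idx [[27.659  9.169]]
30 ptr [[ 26.06  -30.291]] idx [[26.381  9.98 ]]
ruler [[-100.387  128.383]
 [ -41.061  128.512]
 [ -36.926 -131.489]
 [-100.72  -131.693]] [-69.773  -1.572]
base edge [[ -41.444  160.274]
 [ -37.812 -157.627]]
```

Everything agrees: ruler centre at (-70,-1.6) in bench axes, post at (-1,-30.3), travel about 41 mm. Move above the post and lower around it, with the jaws across the bench and clear of the ruler.

Call:
move_arm(
  rotation=[
    [0, 0, 0],
    [0, 0, 0],
    [0, 0, 0],
    [0, 0, 0],
    [0, 0, 0],
    [0, 0, 0],
    [0, 0, 0],
    [0, 0, 0],
    [0, 0, 0],
    [0, 0, 0],
  ],
  slide=[
    [-0.1, 0.23, 0],
    [-0.1, 0.23, 0],
    [-0.11, 0.24, 0],
    [0, 0, 0],
    [0, 0, 0],
    [0, 0, 0.2],
    [0, 0, 0.2],
    [0, 0, 0],
    [0, 0, 0],
    [0, 0, 0],
  ],
  hand=[60, 60, 60, 60, 60, 60, 60, 60, 60, 60],
)

```text
time_s: 9.22
eef_pos: [566.2, 113.0, 150.5]
tool_rot: [[0.384, 0.923, 0.0], [0.923, -0.384, -0.0], [-0.0, 0.0, -1.0]]
force: [-0.2, 0.2, 0.7]
width: 59.7
```

Run:
```python
from h import *
im,c,s=snap("wrist","w5.png")
print(s["time_s"],s["eef_pos"],tb(s["eef_pos"]),s["width"],s["force"])
```

```text
9.2167 [566.164 113.015 150.535] [[ -0.805 -29.754]] 59.691925745276414 [-0.25   0.169  0.743]
```

View pics/w5.png

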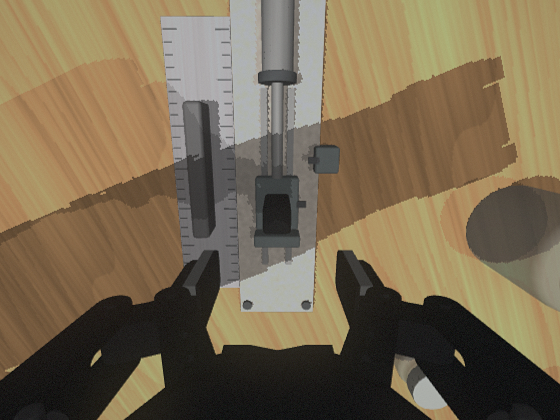

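The post is centred between the fingers (col 277). Pointer tips are at (306,204) and (309,160), and the ruler is still flush. Lower and grip.

Call:
move_arm(
  rotation=[
    [0, 0, 0],
    [0, 0, 0],
    [0, 0, 0],
    [0, 0, 0],
    [0, 0, 0],
    [0, 0, 0],
    [0, 0, 0],
    [0, 0, 0],
    [0, 0, 0],
    [0, 0, 0],
  ],
  slide=[
    [0, 0, 0.3],
    [0, 0, 0.3],
    [0, 0, 0.2],
    [0, 0, 0.15],
    [0, 0, 0.1],
    [0, 0, 0],
    [0, 0, 0],
    [0, 0, 0],
    [0, 0, 0],
    [0, 0, 0],
  ],
  hand=[60, 60, 60, 60, 60, 60, 10, 10, 10, 10],
)

```text
time_s: 10.1
eef_pos: [565.7, 113.3, 46.5]
tool_rot: [[0.384, 0.923, -0.001], [0.923, -0.384, 0.001], [0.001, -0.002, -1.0]]
force: [-12.0, 4.8, 14.7]
width: 21.6
```

Call:
move_arm(
  rotation=[
    [0, 0, 0],
    [0, 0, 0],
    [0, 0, 0],
    [0, 0, 0],
    [0, 0, 0],
  ],
  slide=[
    [0, 0, 0],
    [0, 0, 0],
    [0, 0, 0],
    [0, 0, 0],
    [0, 0, 0],
  ],
  hand=[5, 5, 5, 5, 5],
)

```text
time_s: 10.52
eef_pos: [565.7, 113.4, 46.5]
tool_rot: [[0.384, 0.923, -0.001], [0.923, -0.384, 0.001], [0.001, -0.001, -1.0]]
force: [-11.2, 3.1, 11.5]
width: 21.3
```

Gripped (21.3 mm). Relieve the side force by 1 mm and push about 39 mm, then look.

Call:
move_arm(
  rotation=[
    [0, 0, 0],
    [0, 0, 0],
    [0, 0, 0],
    [0, 0, 0],
    [0, 0, 0],
    [0, 0, 0],
    [0, 0, 0],
    [0, 0, 0],
    [0, 0, 0],
    [0, 0, 0],
  ],
  slide=[
    [0, -0.01, 0],
    [0.04, 0, 0],
    [0.06, 0, 0],
    [0.06, 0, 0],
    [0.06, 0, 0],
    [0.06, 0, 0],
    [0.06, 0, 0],
    [0.05, 0, 0],
    [0.02, 0, 0],
    [0, 0, 0],
  ],
  hand=[5, 5, 5, 5, 5, 5, 5, 5, 5, 5],
)

```text
time_s: 11.35
eef_pos: [581.1, 150.2, 46.5]
tool_rot: [[0.384, 0.923, -0.0], [0.923, -0.384, -0.002], [-0.002, 0.0, -1.0]]
force: [-9.3, -6.0, 10.4]
width: 21.1
```

Call:
move_arm(
  rotation=[
    [0, 0, 0],
    [0, 0, 0],
    [0, 0, 0],
  ],
  slide=[
    [0, 0, 0],
    [0, 0, 0],
    [0, 0, 0],
  ],
  hand=[5, 5, 5],
)

```text
time_s: 11.6
eef_pos: [581.0, 149.9, 46.6]
tool_rot: [[0.385, 0.923, -0.0], [0.923, -0.385, -0.002], [-0.002, 0.0, -1.0]]
force: [-9.5, -5.2, 10.2]
width: 21.3
```

Run:
```python
from h import *
im,c,s=snap("wrist","w6.png")
snap("top","top6.png");snap("scene","scene6.png")
print(s["time_s"],s["eef_pos"],tb(s["eef_pos"]),s["width"],s["force"],s["force"][:2]@D)
```

```text
11.6 [580.965 149.886  46.57 ] [[-1.379  9.973]] 21.308551291460333 [-9.535 -5.163 10.248] -8.44251507064997
```

View pics/w6.png

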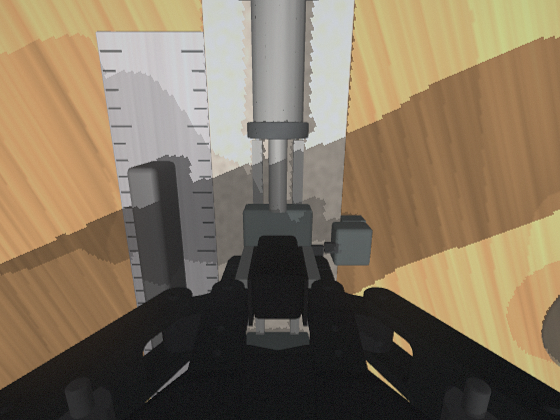

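The pointers now appear to face each other at about (322,248), with the ruler flush. A crop to measure them.

Run:
```python
from h import *
im=cv2.imread("pics/w6.png")
k=cv2.convertScaleAbs(im[205:285,285:385],alpha=2,beta=20)
cv2.imwrite("pics/c6.png",cv2.resize(k,None,fx=7,fy=7,interpolation=2))
im2=cv2.imread("pics/top6.png");t=cam("top")
for i,n in ((0,"top0.png"),(1,"top6.png")):
    a=cv2.imread("pics/"+n);
    if i==0: b=a
d=cv2.absdiff(b,im2).max(2)
for n,(x,y) in dict(bigjar=(298,135),smalljar=(340,200),beaker=(335,298),stopper=(369,162),flask=(105,278)).items(): print(n,d[y-18:y+18,x-18:x+18].mean())
```

```text
bigjar 28.96604938271605
smalljar 33.326388888888886
beaker 58.71219135802469
stopper 31.896604938271604
flask 24.128858024691358
```

View pics/c6.png

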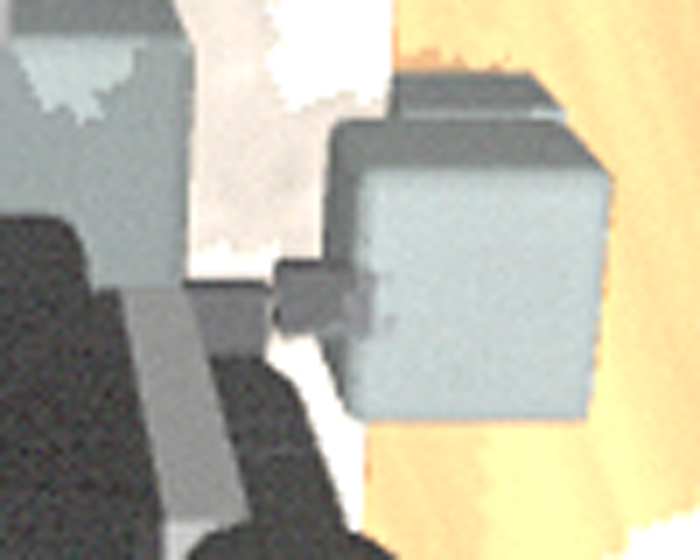

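The carriage pointer (crop row ~322) trails the clip's (~302) by about 2 mm. Push 2 mm more.

Call:
move_arm(
  rotation=[
    [0, 0, 0],
    [0, 0, 0],
    [0, 0, 0],
    [0, 0, 0],
    [0, 0, 0],
  ],
  slide=[
    [0.02, 0, 0],
    [0, 0, 0],
    [0, 0, 0],
    [0, 0, 0],
    [0, 0, 0],
  ],
  hand=[5, 5, 5, 5, 5],
)

```text
time_s: 12.17
eef_pos: [581.7, 151.6, 46.5]
tool_rot: [[0.385, 0.923, -0.001], [0.923, -0.385, -0.002], [-0.002, 0.0, -1.0]]
force: [-9.2, -5.5, 10.7]
width: 21.3
```

Run:
```python
from h import *
im,c,s=snap("wrist","w7.png")
t,_,_=snap("top","top7.png")
print(s["time_s"],s["eef_pos"],tb(s["eef_pos"]),s["width"],s["force"],s["dq"])
k=cv2.convertScaleAbs(im[215:275,300:375],alpha=2,beta=20)
a=cv2.resize(k,None,fx=6,fy=6,interpolation=2)
b=cv2.resize(t[100:340,60:410],(350,240))
b=cv2.copyMakeBorder(b,0,a.shape[0]-240,0,0,0)
cv2.imwrite("pics/c7.png",np.hstack([a,b]))
```

```text
12.1667 [581.704 151.639  46.549] [[-1.374 11.876]] 21.322120358571073 [-9.151 -5.53  10.715] [ 0.     0.    -0.     0.     0.002  0.001]
```

View pics/c7.png

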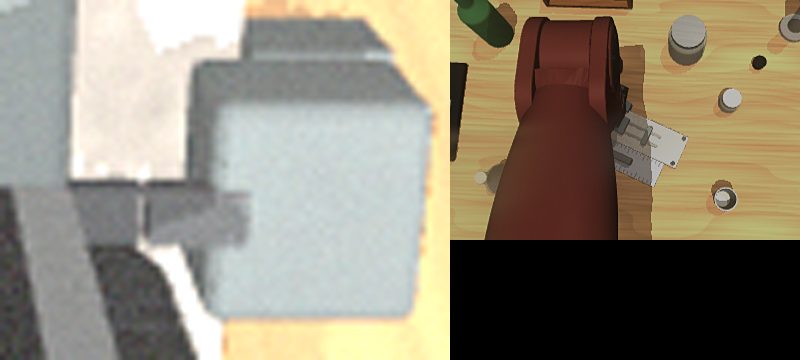

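The tips now face one another (both at rows 183–247 of the crop). The jars, beaker, stopper and flask stand where they were, and the arm is still. Handing in.

```bash
python3 -c "
from bench import ctrl
print(ctrl.job_done())"
```

```text
the job is handed in; nothing more can be done
None
```

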